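# Roll a sample tube onto the reader's scan line

## Task

Roll the lying orange-capped sample tube across the light grey mat by pushing its top sideways with a fingertip, until it rests by itself along the red scan line, with the middle of the tube over the stripe. The tube must really roll, turning over on the way rather than being dragged, and must not be picked up. Leave the jar, the bottle and the beaker where they stand.

Things in the scene. Friction and masses are not known exactly. Their poses are not given: they have to be found in the camera images.
- mat: Fixed light grey mat on the black bench, 240 mm (x) by 340 mm (y), 4 mm thick; origin at the centre of its underside, z up. It may lie turned. A beige code reader (55 x 90 mm, 45 mm high) is fixed beyond its +x end, near face 137 mm from the mat's centre. The tube rolls on the mat without slipping under a light press from above, and its rolling resistance stops it within a few mm.
- line (a point): Middle of the red scan line, on the mat's top surface (4 mm above the bench), at the mat's centre. The stripe is painted flat on the mat, 12 mm wide and 190 mm long, and runs along the mat's x axis, which is also this point's x axis; the tube has to roll along +y or -y of this point to reach it.
- tube: Capped round sample tube lying on the mat, 30 mm diameter all along (cap too), 110 mm long, about 85 g, white, orange cap at its +x end. Origin at its centre, 19 mm above the bench; its top is at 34 mm. x runs along it; z points out through a dark blue bar, up at the start. It starts 85 to 110 mm to one side of the line, parallel within 6 degrees. It moves half as far as a fingertip rolling its top.
- jar: Bystander: low amber jar with white lid, 44 mm in diameter, 55 mm tall, standing on the mat on the other side of the line, its centre 85 to 110 mm from the line. Origin at the centre of its underside.
- bottle: Bystander: white bottle with blue cap, 60 mm in diameter, 100 mm tall, standing on the bench beside the mat. Origin at the centre of its underside.
- beaker: Bystander: open green plastic beaker, 60 mm in diameter at the rim, 70 mm tall, standing on the bench beside the mat. Origin at the centre of its underside.
Not all that is in view belongs to the job. Of the things that look like the tube, the middle-sized one is meant.

How it is judged:
By the outcome, as a careful person would: the job done as asked, in the order asked, and still so for the second after the job is handed in, with the robot touching nothing.
It also fails if it takes over 54 s, if anything falls off the work surface, if the arm or the gripper's body presses on something with over 40 N, if the wrist force passes 120 N, or if a joint passes its speed limit or range.

## Robot

A 6-joint arm with a two-finger parallel gripper is mounted at the origin on the work surface. World frame = base frame: x ahead of the robot, y to its left, z up, the work surface at z = 0. Lengths are in mm, angles in rad, forces in N, time in s.
With the tool pointing down it reaches from about 350 to 725 mm from the base axis. Payload 4.3 kg.
Tool frame: the origin (TCP) lies midway between the tips of the shut fingers; the grasp point (between the pads) lies 19 mm behind it; z points along the fingers, x is the direction in which the jaws open and shut, and the axes are right-handed (so a half turn about z gives the same grasp; the last joint's range is limited). The gripper opens to 85 mm and grips with 20 to 120 N. Pads are 22 mm wide; open, the fingers measure 114 mm over their backs; the gripper's body (76 mm by 85 mm) begins 54 mm behind the grasp point. The pads swing forward as they close: fully open they stand 13 mm farther back than shut.
Start: joints at [-1.308, 0.377, 0.081, 1.274, 0, 1.46], TCP at [209.442, -535.538, 231.329] pointing down, gripper open.
Joint ranges: [-2.72, 2.72], [-0.84, 1.66], [-1.02, 1.22], [-1.77, 2.12], [-1.37, 1.28], [-3.14, 3.14]. Speed limits (rad/s): [2.57, 2.57, 3.14, 3.14, 3.14, 3.14].

## Interface

Orientations are given as a rotation vector (axis times angle).
In Python, from plant import manip gives the robot as it stands. The module is installed in compiled form; this text tells all that it offers.
- The arm moves only by the tool play_rows, never from a script. Its argument "deltas" is a list of rows, each a list of 5 numbers: the closure in counts, from 0 (fully open) to 255 (shut), then the shift along the tool's x, y, z in units of 50 mm (1.0 is 50 mm), then the turn about the tool's z in units of 6 degrees (1.0 is 6 degrees). A call has exactly 8 rows; each row shifts and turns the commanded pose from where the row before left it, along the tool's axes as they then stand; what a row does not reach is not made up. A row lasts 1/8 s, in which the tool goes at most 62.5 mm and 10.7 degrees, less where a joint would pass 70% of its speed; a pose out of reach is approached as far as the arm can. A call is refused whole if a number of a shift passes 1 or a number of a turn 1, either way. A call with a gripper value outside its range is refused whole. The fingers move at their own pace and stop on an object; the grip force is fixed at half the most. Time passes only in rows, so rows that do not move let the fingers close, or fill a call up. It gives the time, the measured TCP pose, the force and the opening at its end, in the units of the state.
- manip.observe(): the state, without advancing time (a new reading comes with each control period).
- manip.grab_frame(name): name is "side" or "top"; returns the picture (384x512x3 uint8, red, green, blue); there is no depth.
- manip.camera_params(name): a dict with "camera_matrix" (3x3 intrinsics, pixels), "k1" (the pictures are not rectified: a ray, as slopes to the right and down, at radius r is drawn at 1 + k1 r^2 times it, then the intrinsics apply), "rvec" (rotation vector, rad) and "tvec" (3), from world to camera coordinates, as OpenCV has them. Camera axes: x right, y down, z forward; pixel columns grow to the right and rows downward; lengths in mm; the calibration is good to about 2 mm. A picture is of the moment at which its call begins. camera_params takes no time and is no camera call.
- manip.finish_job(): hands the job in, once; it reports no verdict.
The state is a dict: "t": time; "qpos": joint angles; "joint_vel": joint speeds; "joint_torque": joint torques, N m; "ee_pos": TCP position; "tool_rot": TCP orientation; "contact_force": force on the tool from outside, world axes, zero at the start; "wrist_torque": the same for the moment, N m; "grip_width": opening from 0.0 (shut) to 1.0 (fully open).
Only numpy, scipy, OpenCV 4.12 (cv2) and the standard library are available. Lean on these libraries where they do the work, as an engineer would, in place of code of your own. Each camera call takes 0.05 s, during which the arm holds its last target.

## Working session

There is one attempt and no reset: what is moved stays moved. The work goes in short steps, Python scripts to look and compute and a tool call to move; the robot and the scene stay as the last step left them, time stands still between calls to the robot, and variables do not carry over. Pictures are saved under pics/ and viewed, and the job is handed in when it is done.

Besides the shell and the picture viewer there is one more tool, called after ">>>" in YAML: its name, and indented under it one key for each argument. play_rows: Moves the arm, as the interface text tells. Its arguments: {"type":"object","properties":{"deltas":{"type":"array"}},"required":["deltas"]}

```bash
mkdir -p pics; cat > h.py <<'E'
import numpy as np, cv2
from plant import manip
def cam(n):
    p=manip.camera_params(n); return np.array(p["camera_matrix"]),p["k1"],np.array(p["rvec"],float),np.array(p["tvec"],float)
def toworld(n,uv,z):
    K,k1,rv,tv=cam(n); R,_=cv2.Rodrigues(rv)
    uv=np.array(uv,float).reshape(-1,1,2)
    s=cv2.undistortPoints(uv,K,np.array([k1,0,0,0,0.])).reshape(-1,2)
    C=-R.T@tv.ravel(); out=[]
    for a in s:
        d=R.T@np.array([a[0],a[1],1]); out.append(C+d*(z-C[2])/d[2])
    return np.array(out)
def topix(n,P):
    K,k1,rv,tv=cam(n)
    return cv2.projectPoints(np.array(P,float).reshape(-1,1,3),rv,tv,K,np.array([k1,0,0,0,0.]))[0].reshape(-1,2)
def snap(n,f,crop=None,s=1):
    im=manip.grab_frame(n)[:,:,::-1]
    cv2.imwrite("pics/raw_"+f,im)
    if crop: im=im[crop[1]:crop[3],crop[0]:crop[2]]
    cv2.imwrite("pics/"+f,cv2.resize(im,None,fx=s,fy=s,interpolation=cv2.INTER_CUBIC))
E
python3 - <<'E'
from h import *
np.set_printoptions(precision=3,suppress=True)
snap("top","t0.png",None,1.5);snap("side","s0.png",None,1.5)
print(manip.observe()); 
for n in("top","side"):print(manip.camera_params(n))
E
```

```text
{'t': 0.1, 'qpos': array([-1.308,  0.378,  0.08 ,  1.274,  0.   ,  1.46 ]), 'joint_vel': array([ 0.001,  0.001,  0.004,  0.001,  0.   , -0.002]), 'joint_torque': array([  0.001, -46.469,  27.058,   0.012,  -0.   ,   0.   ]), 'ee_pos': array([ 209.278, -534.918,  230.452]), 'tool_rot': array([-2.594,  1.771,  0.002]), 'contact_force': array([-0.039,  0.157,  0.477]), 'wrist_torque': array([0.04 , 0.015, 0.052]), 'grip_width': 0.9989519764267208}
{'camera_matrix': array([[448.228,   0.   , 253.313],
       [  0.   , 448.228, 195.174],
       [  0.   ,   0.   ,   1.   ]]), 'k1': 0.000800978968311463, 'rvec': array([ 2.122, -2.111,  0.219]), 'tvec': array([ 51.423, 646.583, 881.853])}
{'camera_matrix': array([[380.741,   0.   , 249.686],
       [  0.   , 380.741, 187.077],
       [  0.   ,   0.   ,   1.   ]]), 'k1': -0.0576593865819175, 'rvec': array([ 2.123, -0.296,  0.19 ]), 'tvec': array([-612.043,  133.244,  859.959])}
```

View pics/t0.png

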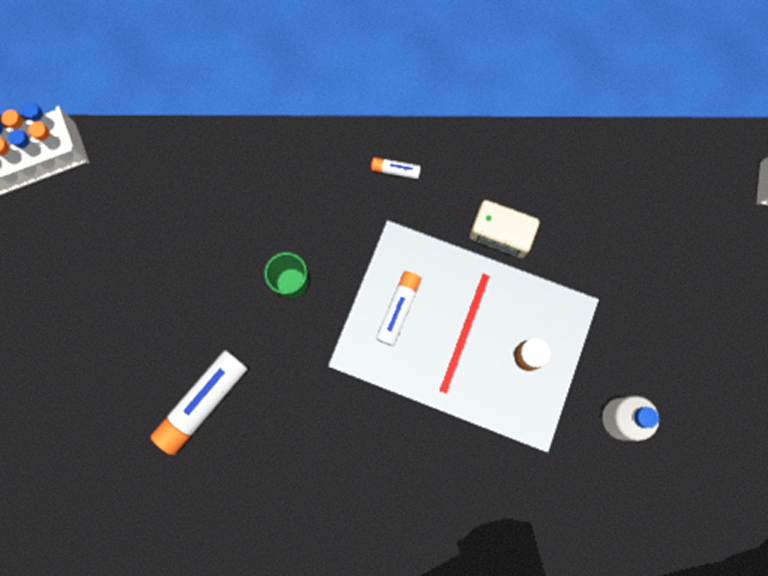

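View pics/s0.png

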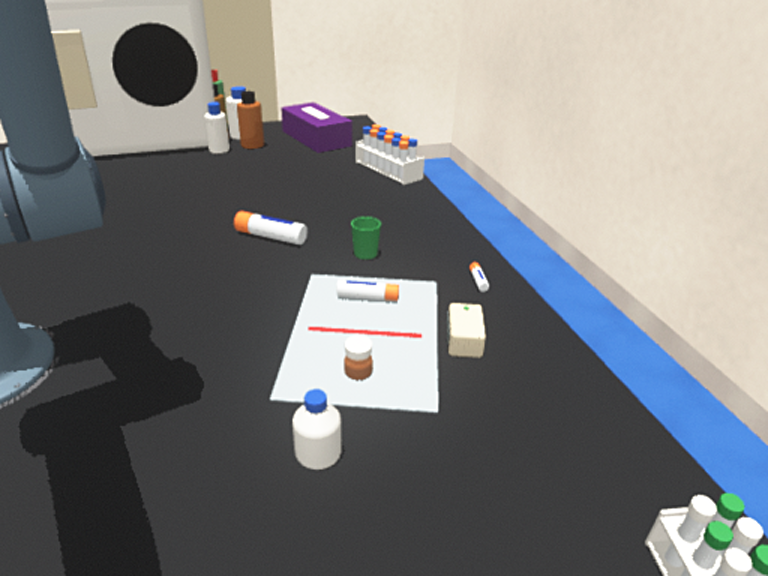

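Tube look-alikes in the top view (enlarged pixels): the large one at (199,402), the middle-sized one on the mat at (400,308), and the small one at (396,168). The middle-sized one is meant. The red line runs (486,276)–(444,391), the jar is at (533,354), the reader at (505,228), the beaker at (287,275) and the bottle at (632,418).

```bash
python3 - <<'E'
import cv2
im=cv2.imread("pics/raw_t0.png")[140:310,210:410]
cv2.imwrite("pics/t0c.png",cv2.resize(im,None,fx=4,fy=3.5294,interpolation=cv2.INTER_CUBIC) if 0 else cv2.resize(im[:145],None,fx=4,fy=4,interpolation=cv2.INTER_CUBIC))
E
```

```text
(no output)
```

View pics/t0c.png

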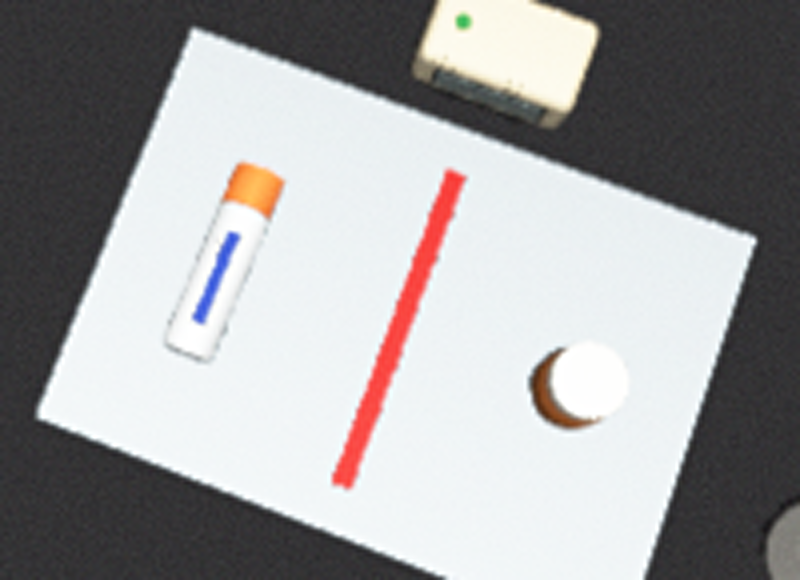

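```bash
python3 - <<'E'
from h import *
np.set_printoptions(precision=1,suppress=True)
f=lambda L:[((x+.5)/4-.5+210,(y+.5)/4-.5+140) for x,y in L]
mat=toworld("top",f([(192,28),(757,238),(37,417)]),4);print("mat",mat, np.linalg.norm(mat[1]-mat[0]),np.linalg.norm(mat[2]-mat[0]))
red=toworld("top",f([(456,172),(343,488)]),4);print("red",red,np.linalg.norm(red[0]-red[1]))
tb=toworld("top",f([(262,172),(189,354)]),19);print("tube",tb,np.linalg.norm(tb[0]-tb[1]))
bar=toworld("top",f([(234,233),(199,322)]),34);print("bar",bar)
jar=toworld("top",f([(589,380)]),55);print("jar",jar)
# automatic red
im=cv2.imread("pics/raw_t0.png").astype(int);m=(im[:,:,2]>200)&(im[:,:,1]<110)&(im[:,:,0]<110)
ys,xs=np.nonzero(m);P=toworld("top",np.c_[xs,ys],4)[:,:2]; 
c=P.mean(0);w,v=np.linalg.eigh(np.cov(P.T));ax=v[:,1]*np.sign(v[0,1]);print("redauto",len(P),c,ax,np.degrees(np.arctan2(ax[1],ax[0])),np.ptp((P-c)@ax))
n=np.array([-ax[1],ax[0]])
for nm,q in(("tube",tb),("bar",bar),("jar",jar)):
  for p in q: print(nm,(p[:2]-c)@ax,(p[:2]-c)@n)
d=(tb[0]-tb[1]);print("tube yaw",np.degrees(np.arctan2(d[1],d[0])))
d=(bar[0]-bar[1]);print("bar yaw",np.degrees(np.arctan2(d[1],d[0])))
s=manip.observe();R=cv2.Rodrigues(s["tool_rot"])[0];print(R)
print("side px redmid",topix("side",[*c,4]))
E
```

```text
mat [[ 773.3   45.1    4. ]
 [ 651.7 -273.5    4. ]
 [ 549.   129.9    4. ]] 341.02370311178083 239.854704107455
red [[ 688.9 -104.9    4. ]
 [ 511.   -38.2    4. ]] 189.97771063009333
tube [[684.8   6.   19. ]
 [582.4  46.4  19. ]] 110.1156647858309
bar [[647.   22.2  34. ]
 [597.8  41.2  34. ]]
jar [[ 565.  -163.4   55. ]]
redauto 375 [599.3 -49.4] [ 0.2 -1. ] -77.90202245309258 687.2720175034747
tube -36.27108759801314 95.19934495341792
tube -97.2878959887286 3.534691323808898
bar -60.09122218856044 61.63677183868155
bar -88.98124491060797 17.571278694755804
jar 104.26401072781186 -57.39671158122413
tube yaw -21.55184399909084
bar yaw -21.151494528031094
[[ 0.4 -0.9 -0. ]
 [-0.9 -0.4  0. ]
 [-0.  -0.  -1. ]]
side px redmid [[240.5 216.1]]
```

Lengths check out: stripe 190.0, tube 110.1, mat 341 × 240 mm. The automatic red segmentation was contaminated, so I'm using the hand-read points. The line's middle is (600,-72) and the mat's yaw is -20.7°. The tube is at +103 mm in mat y and -3 mm along x, and the jar is at -98 mm. I'll shut the fingers and turn the tool by -138°, which points tool x along mat +y. A -x push then rolls the tube towards the line.

>>> play_rows:
  deltas:
    - [255,0,0,0,-1]
    - [255,0,0,0,-1]
    - [255,0,0,0,-1]
    - [255,0,0,0,-1]
    - [255,0,0,0,-1]
    - [255,0,0,0,-1]
    - [255,0,0,0,-1]
    - [255,0,0,0,-1]

```text
t: 1.1
ee_pos: [209.3, -535.1, 230.8]
tool_rot: [-3.091, 0.557, 0.001]
contact_force: [-0.4, 0.5, -0.0]
grip_width: 0.003
```

>>> play_rows:
  deltas:
    - [255,0,0,0,-1]
    - [255,0,0,0,-1]
    - [255,0,0,0,-1]
    - [255,0,0,0,-1]
    - [255,0,0,0,-1]
    - [255,0,0,0,-1]
    - [255,0,0,0,-1]
    - [255,0,0,0,-1]

```text
t: 2.1
ee_pos: [209.3, -535.1, 230.7]
tool_rot: [-3.05, -0.748, 0.0]
contact_force: [0.2, -0.3, -0.8]
grip_width: -0.002
```

>>> play_rows:
  deltas:
    - [255,0,0,0,-1]
    - [255,0,0,0,-1]
    - [255,0,0,0,-1]
    - [255,0,0,0,-1]
    - [255,0,0,0,-1]
    - [255,0,0,0,-1]
    - [255,0,0,0,-1]
    - [255,0,0,0,0]

```text
t: 3.1
ee_pos: [209.4, -535.2, 230.8]
tool_rot: [-2.584, -1.785, -0.001]
contact_force: [-0.3, -0.1, -1.1]
grip_width: -0.001
```

```bash
cat >> h.py <<'E'
C=np.array([600,-71.8]); yaw=np.radians(-20.7); AX=np.array([np.cos(yaw),np.sin(yaw)]); N=np.array([-AX[1],AX[0]])
def st():
    s=manip.observe();R=cv2.Rodrigues(s["tool_rot"])[0];p=s["ee_pos"]
    print("t %.2f"%s["t"],"tcp",np.round(p,1),"mat(x,y)",np.round([(p[:2]-C)@AX,(p[:2]-C)@N],1),"toolx yaw %.2f"%np.degrees(np.arctan2(R[1,0],R[0,0])),"tilt",np.round(R[:,2],3),"F",np.round(s["contact_force"],1),"q",np.round(s["qpos"],2),"gw %.2f"%s["grip_width"])
    return s,R
def go(P):
    s,R=st(); print("tool shift units",np.round(R.T@(np.array(P)-s["ee_pos"])/50,3))
E
python3 -c "
from h import *
go([*(C+N*118-AX*3),130])"
```

```text
t 3.10 tcp [ 209.4 -535.2  230.8] mat(x,y) [-201.6 -571.6] toolx yaw 69.29 tilt [-0.     0.001 -1.   ] F [-0.3 -0.1 -1.1] q [-1.31  0.38  0.08  1.27  0.   -0.95] gw -0.00
tool shift units [13.79   3.972  2.025]
```

>>> play_rows:
  deltas:
    - [255,0.86,0.25,0,0]
    - [255,0.86,0.25,0,0]
    - [255,0.86,0.25,0,0]
    - [255,0.86,0.25,0,0]
    - [255,0.86,0.25,0,0]
    - [255,0.86,0.25,0,0]
    - [255,0.86,0.25,0,0]
    - [255,0.86,0.25,0,0]

```text
t: 4.1
ee_pos: [424.9, -247.6, 231.2]
tool_rot: [2.585, 1.785, -0.0]
contact_force: [0.1, -0.3, -0.3]
grip_width: 0.002
```

>>> play_rows:
  deltas:
    - [255,0.86,0.25,0,0]
    - [255,0.86,0.25,0,0]
    - [255,0.86,0.25,0.2,0]
    - [255,0.86,0.25,0.4,0]
    - [255,0.86,0.25,0.4,0]
    - [255,0.86,0.25,0.4,0]
    - [255,0.86,0.25,0.4,0]
    - [255,0.86,0.22,0.2,0]

```text
t: 5.1
ee_pos: [637.6, 39.6, 129.5]
tool_rot: [-2.584, -1.784, 0.003]
contact_force: [-0.1, 0.2, 0.5]
grip_width: 0.004
```

```bash
python3 -c "
from h import *
go([*(C+N*112-AX*3),36])
snap('top','t1.png',(200,120,400,270),4);snap('side','s1.png',(160,120,360,270),4)"
```

```text
t 5.10 tcp [637.6  39.6 129.5] mat(x,y) [ -4.2 117.5] toolx yaw 69.24 tilt [-0.002 -0.    -1.   ] F [-0.1  0.2  0.5] q [-0.04  0.55  0.09  1.11 -0.    0.33] gw 0.00
tool shift units [-0.107  0.028  1.871]
```

View pics/s1.png

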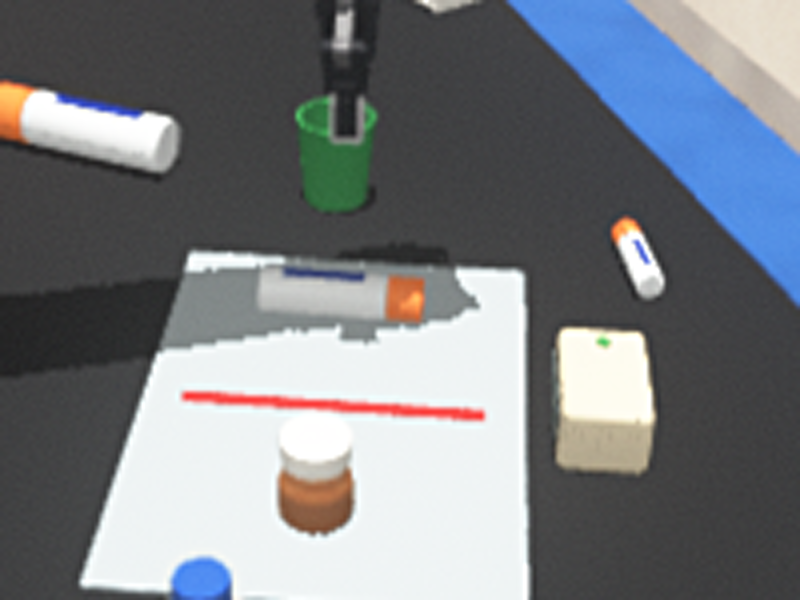

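View pics/t1.png

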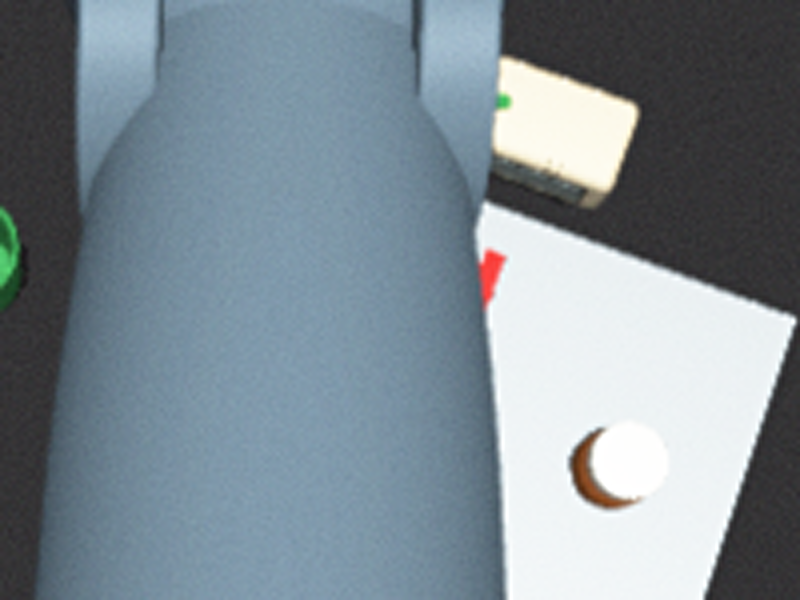

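The side view shows the fingertip straight above the tube's mid-length, and the beaker is well behind it. The arm hides the tube in the top view, so I'll track with the side view. Next I go down.

>>> play_rows:
  deltas:
    - [255,-0.1,0.03,0.4,0]
    - [255,0,0,0.5,0]
    - [255,0,0,0.5,0]
    - [255,0,0,0.3,0]
    - [255,0,0,0.1,0]
    - [255,0,0,0.04,0]
    - [255,0,0,0,0]
    - [255,0,0,0,0]

```text
t: 6.2
ee_pos: [638.1, 33.1, 40.2]
tool_rot: [2.583, 1.787, 0.002]
contact_force: [-0.2, 0.0, 0.3]
grip_width: -0.0
```

```bash
python3 -c "
from h import *
st();snap('side','s2.png',(180,150,310,245),6)"
```

```text
t 6.20 tcp [638.1  33.1  40.2] mat(x,y) [ -1.4 111.6] toolx yaw 69.36 tilt [ 0.002 -0.    -1.   ] F [-0.2  0.   0.3] q [-0.05  0.61 -0.04  0.91 -0.    0.31] gw -0.00
```

View pics/s2.png

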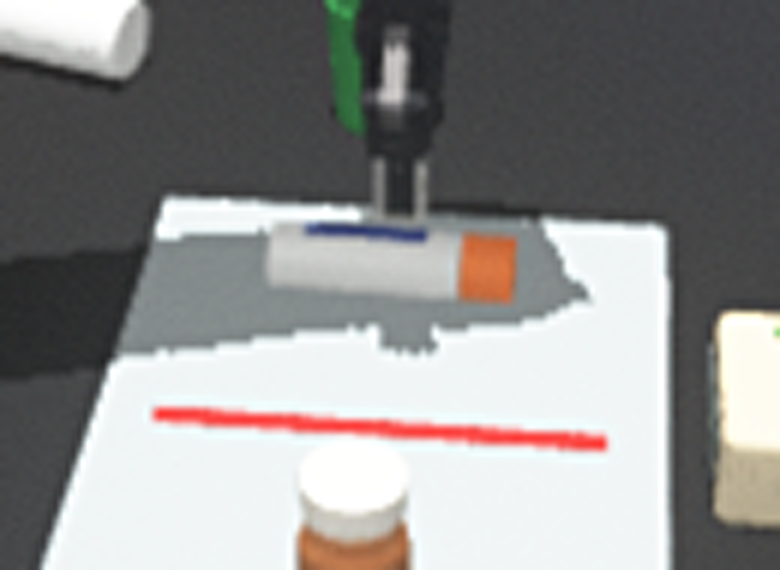

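>>> play_rows:
  deltas:
    - [255,0,-0.04,0.05,0]
    - [255,0,0,0.04,0]
    - [255,0,0,0.02,0]
    - [255,0,0,0.02,0]
    - [255,0,0,0.01,0]
    - [255,0,0,0,0]
    - [255,0,0,0,0]
    - [255,0,0,0,0]

```text
t: 7.25
ee_pos: [635.5, 34.4, 33.9]
tool_rot: [-2.583, -1.788, -0.002]
contact_force: [-4.4, 1.7, 10.1]
grip_width: 0.003
```

```bash
python3 -c "
from h import *
st();snap('side','s3.png',(180,150,310,245),6)"
```

```text
t 7.25 tcp [635.5  34.4  33.9] mat(x,y) [ -4.3 111.9] toolx yaw 69.38 tilt [ 0.001  0.001 -1.   ] F [-4.4  1.7 10.1] q [-0.05  0.62 -0.06  0.89  0.    0.31] gw 0.00
```

View pics/s3.png

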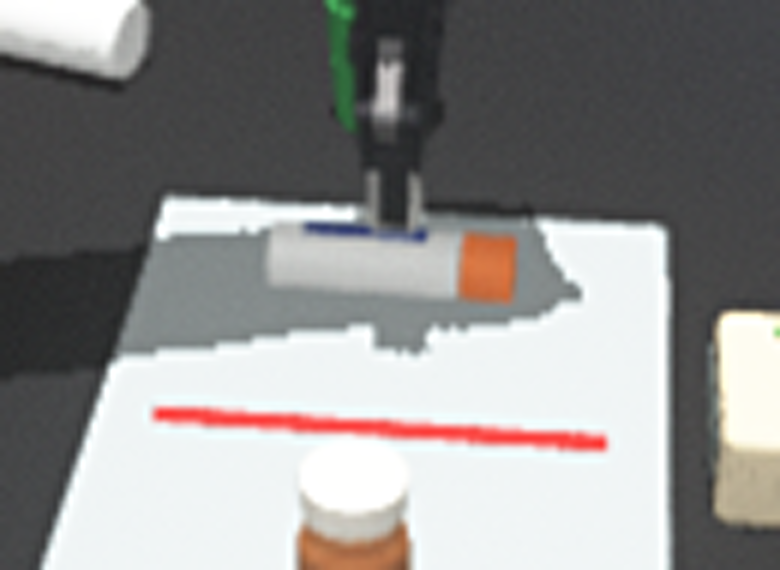

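Contact with the tube's top at about 10 N, with the tip at z = 33.9 mm as expected. First rolling stroke, 40 mm.

>>> play_rows:
  deltas:
    - [255,-0.1,0,0,0]
    - [255,-0.1,0,0,0]
    - [255,-0.1,0,0,0]
    - [255,-0.1,0,0,0]
    - [255,-0.1,0,0,0]
    - [255,-0.1,0,0,0]
    - [255,-0.1,0,0,0]
    - [255,-0.1,0,0,0]

```text
t: 8.3
ee_pos: [621.3, -3.8, 32.4]
tool_rot: [2.583, 1.788, 0.0]
contact_force: [-0.2, 0.2, 0.3]
grip_width: -0.002
```

```bash
python3 -c "
from h import *
st();snap('side','s4.png',(180,150,310,245),6)"
```

```text
t 8.30 tcp [621.3  -3.8  32.4] mat(x,y) [-4.1 71.2] toolx yaw 69.36 tilt [ 0. -0. -1.] F [-0.2  0.2  0.3] q [-0.11  0.59 -0.11  0.87 -0.    0.25] gw -0.00
```

View pics/s4.png

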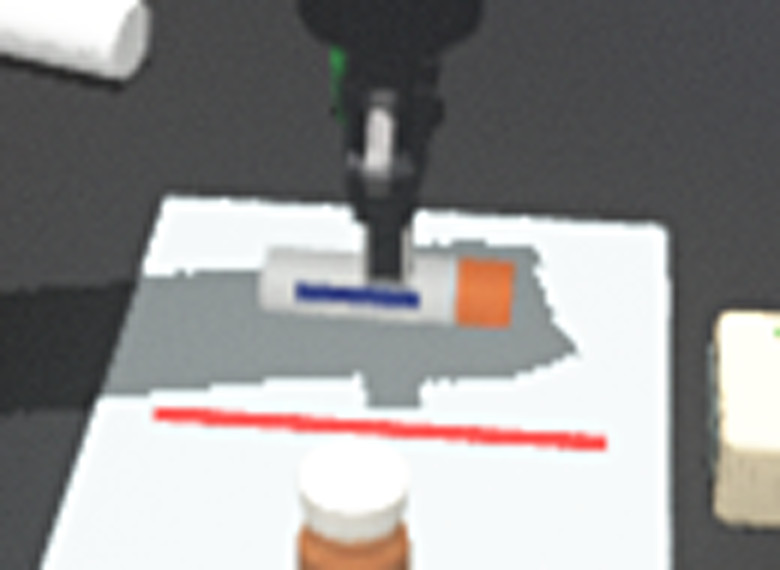

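```bash
cat >> h.py <<'E'
import json
def hull(x0,y0,dy,crop=(180,150),s=6,cam="side",part=None):
    a=yaw+np.radians(dy);ax=np.array([np.cos(a),np.sin(a),0]);n=np.array([-ax[1],ax[0],0])
    c=np.array([*(C+AX*x0+N*y0),19.]);th=np.linspace(0,2*np.pi,60)
    lo,hi=(-55,55) if part is None else part
    P=[c+ax*e+15*(np.cos(t)*n+np.sin(t)*np.array([0,0,1])) for e in(lo,hi) for t in th]
    uv=(topix(cam,P)-crop+.5)*s-.5
    return cv2.convexHull(uv.astype(np.float32))
def overlay(f,out,L,crop=(180,150,310,245),s=6,cam="side"):
    im=cv2.imread("pics/raw_"+f)[crop[1]:crop[3],crop[0]:crop[2]]
    im=cv2.resize(im,None,fx=s,fy=s,interpolation=cv2.INTER_CUBIC)
    for k,l in enumerate(L):
        cv2.polylines(im,[np.round(hull(*l,crop=crop[:2],s=s,cam=cam)).astype(int)],True,[(0,255,0),(255,0,255),(0,255,255)][k],1)
    cv2.imwrite("pics/"+out,im)
E
python3 -c "
from h import *
overlay('s2.png','o2.png',[(-3,103,-.8)])
overlay('s4.png','o4.png',[(-3,83,-.8)])
cv2.imwrite('pics/o24.png',np.vstack([cv2.imread('pics/o2.png')[150:400],cv2.imread('pics/o4.png')[150:400]]))"
```

```text
(no output)
```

View pics/o24.png

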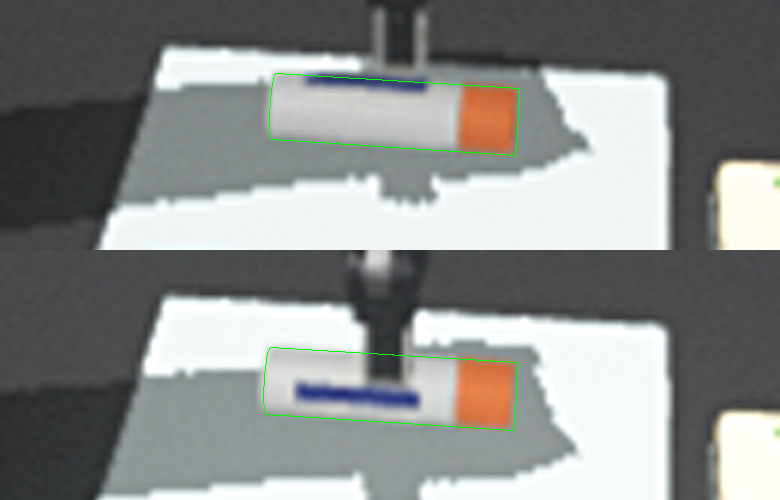

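The model outline fits: the tube is at mat y≈82.5, x≈-4, yaw about -0.5°. The bar has turned from the top to the front, so it rolls. The finger ran off the top at the end, so I'll use 36 mm strokes from here.

>>> play_rows:
  deltas:
    - [255,0,0,-0.2,0]
    - [255,0.2,0,0,0]
    - [255,0.22,0,0,0]
    - [255,0,0,0,0]
    - [255,0,0,0.1,0]
    - [255,0,0,0.05,0]
    - [255,0,0,0.04,0]
    - [255,0,0,0,0]

```text
t: 9.35
ee_pos: [628.6, 16.4, 33.8]
tool_rot: [-2.583, -1.787, -0.001]
contact_force: [-2.8, 0.3, 7.5]
grip_width: 0.002
```

```bash
python3 -c "
from h import *
st()"
```

```text
t 9.35 tcp [628.6  16.4  33.8] mat(x,y) [-4.4 92.6] toolx yaw 69.35 tilt [ 0.     0.001 -1.   ] F [-2.8  0.3  7.5] q [-0.08  0.6  -0.08  0.88  0.    0.29] gw 0.00
```

>>> play_rows:
  deltas:
    - [255,-0.1,0,0.01,0]
    - [255,-0.1,0,0,0]
    - [255,-0.1,0,0,0]
    - [255,-0.1,0,0,0]
    - [255,-0.1,0,0,0]
    - [255,-0.1,0,0,0]
    - [255,-0.1,0,0,0]
    - [255,-0.04,0,0,0]

```text
t: 10.35
ee_pos: [614.3, -18.8, 32.8]
tool_rot: [-2.583, -1.786, 0.002]
contact_force: [-4.4, 0.1, 5.5]
grip_width: -0.003
```

```bash
python3 -c "
from h import *
st();snap('side','s5.png',(180,150,310,245),6)
overlay('s5.png','o5.png',[(-4,64,-.5)])"
```

```text
t 10.35 tcp [614.3 -18.8  32.8] mat(x,y) [-5.3 54.7] toolx yaw 69.33 tilt [-0.002  0.    -1.   ] F [-4.4  0.1  5.5] q [-0.13  0.58 -0.13  0.86  0.    0.23] gw -0.00
```

View pics/o5.png

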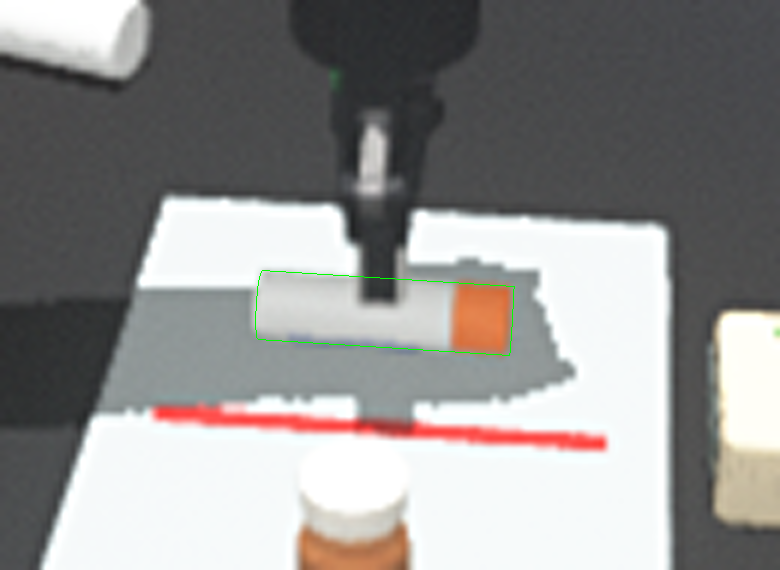

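The outline fits at mat y≈64, with the bar now further round at the lower front edge. Next stroke.

>>> play_rows:
  deltas:
    - [255,0,0,-0.2,0]
    - [255,0.2,0,0,0]
    - [255,0.19,0.01,0,0]
    - [255,0,0,0,0]
    - [255,0,0,0.1,0]
    - [255,0,0,0.05,0]
    - [255,0,0,0.04,0]
    - [255,0,0,0.01,0]

```text
t: 11.4
ee_pos: [623.0, -0.0, 33.4]
tool_rot: [-2.583, -1.787, -0.002]
contact_force: [-3.8, 2.2, 11.7]
grip_width: -0.007
```

```bash
python3 -c "
from h import *
st()"
```

```text
t 11.40 tcp [623.   -0.   33.4] mat(x,y) [-3.9 75.3] toolx yaw 69.36 tilt [ 0.     0.001 -1.   ] F [-3.8  2.2 11.7] q [-0.1   0.59 -0.1   0.87  0.    0.26] gw -0.01
```

>>> play_rows:
  deltas:
    - [255,-0.1,0,0,0]
    - [255,-0.1,0,0,0]
    - [255,-0.1,0,0,0]
    - [255,-0.1,0,0,0]
    - [255,-0.1,0,0,0]
    - [255,-0.1,0,0,0]
    - [255,-0.1,0,0,0]
    - [255,-0.06,0,0,0]

```text
t: 12.4
ee_pos: [608.3, -36.1, 33.1]
tool_rot: [-2.583, -1.786, 0.002]
contact_force: [-4.7, 1.4, 7.7]
grip_width: 0.001
```

```bash
python3 -c "
from h import *
st();snap('side','s6.png',(180,150,310,245),6)
overlay('s6.png','o6.png',[(-4,45,-.5)])"
```

```text
t 12.40 tcp [608.3 -36.1  33.1] mat(x,y) [-4.8 36.3] toolx yaw 69.34 tilt [-0.002  0.    -1.   ] F [-4.7  1.4  7.7] q [-0.16  0.57 -0.14  0.86  0.    0.2 ] gw 0.00
```

View pics/o6.png

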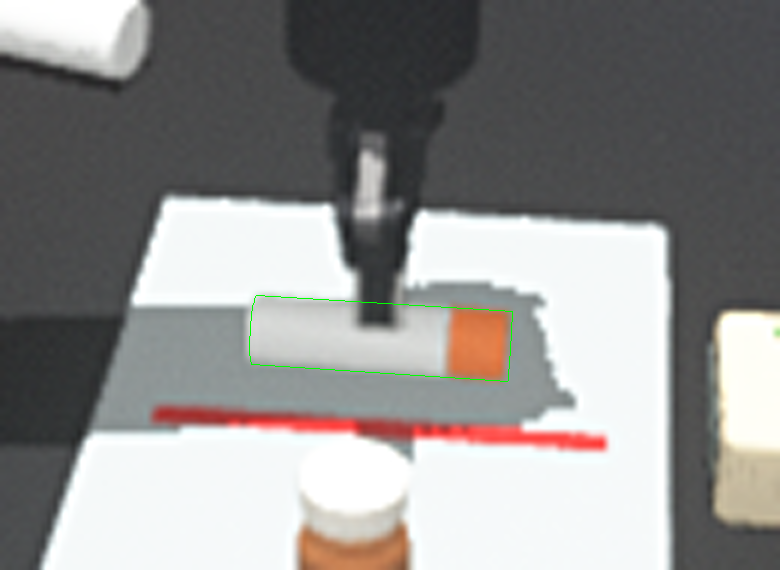

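The tube is at y≈45 and still parallel. The bar has gone underneath. Repeating.

>>> play_rows:
  deltas:
    - [255,0,0,-0.2,0]
    - [255,0.2,0,0,0]
    - [255,0.18,0,0,0]
    - [255,0,0,0,0]
    - [255,0,0,0.1,0]
    - [255,0,0,0.05,0]
    - [255,0,0,0.04,0]
    - [255,0,0,0.01,0]

```text
t: 13.45
ee_pos: [616.3, -17.8, 33.4]
tool_rot: [-2.583, -1.787, -0.001]
contact_force: [-3.7, 2.4, 9.4]
grip_width: -0.0
```

>>> play_rows:
  deltas:
    - [255,-0.1,0,0,0]
    - [255,-0.1,0,0,0]
    - [255,-0.1,0,0,0]
    - [255,-0.1,0,0,0]
    - [255,-0.1,0,0,0]
    - [255,-0.1,0,0,0]
    - [255,-0.1,0,0,0]
    - [255,-0.06,0,0,0]

```text
t: 14.45
ee_pos: [601.7, -53.8, 33.2]
tool_rot: [-2.583, -1.787, 0.002]
contact_force: [-4.8, 1.7, 8.9]
grip_width: 0.0
```

```bash
python3 -c "
from h import *
st();snap('side','s7.png',(180,150,310,245),6)
overlay('s7.png','o7.png',[(-5,26,-.5)])"
```

```text
t 14.45 tcp [601.7 -53.8  33.2] mat(x,y) [-4.8 17.4] toolx yaw 69.35 tilt [-0.002  0.    -1.   ] F [-4.8  1.7  8.9] q [-0.19  0.56 -0.16  0.85  0.    0.17] gw 0.00
```

View pics/o7.png

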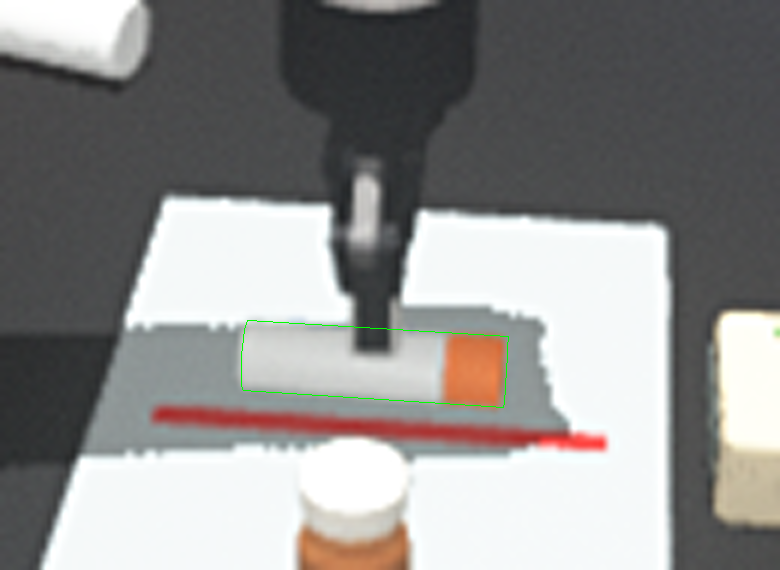

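y≈26. One more full stroke, then a careful final one.

>>> play_rows:
  deltas:
    - [255,0,0,-0.2,0]
    - [255,0.2,0,0,0]
    - [255,0.18,0,0,0]
    - [255,0,0,0,0]
    - [255,0,0,0.1,0]
    - [255,0,0,0.05,0]
    - [255,0,0,0.04,0]
    - [255,0,0,0.01,0]

```text
t: 15.5
ee_pos: [609.6, -35.7, 33.3]
tool_rot: [-2.583, -1.787, -0.001]
contact_force: [-3.2, 3.0, 9.7]
grip_width: 0.002
```

>>> play_rows:
  deltas:
    - [255,-0.1,0,0,0]
    - [255,-0.1,0,0,0]
    - [255,-0.1,0,0,0]
    - [255,-0.1,0,0,0]
    - [255,-0.1,0,0,0]
    - [255,-0.1,0,0,0]
    - [255,-0.05,0,0,0]
    - [255,0,0,0,0]

```text
t: 16.5
ee_pos: [597.1, -66.4, 33.7]
tool_rot: [-2.583, -1.787, 0.001]
contact_force: [-6.0, 1.3, 13.0]
grip_width: -0.005
```

>>> play_rows:
  deltas:
    - [255,0,0,-0.2,0]
    - [255,0.2,0,-0.3,0]
    - [255,0.2,0,-0.5,0]
    - [255,0.5,-0.3,-0.5,0]
    - [255,0.7,-0.3,-0.5,0]
    - [255,0.7,-0.3,0,0]
    - [255,0.7,0,0,0]
    - [255,0,0,0,0]

```text
t: 17.5
ee_pos: [610.0, 92.6, 133.1]
tool_rot: [2.579, 1.792, 0.003]
contact_force: [0.1, -0.4, 0.6]
grip_width: -0.002
```

```bash
python3 -c "
from h import *
st();snap('side','s8.png',(180,150,310,245),6)
overlay('s8.png','o8.png',[(-5,8,-.5)])
snap('top','t8.png',(210,140,410,285),4)"
```

```text
t 17.50 tcp [610.   92.6 133.1] mat(x,y) [-48.7 157.3] toolx yaw 69.58 tilt [ 0.002  0.001 -1.   ] F [ 0.1 -0.4  0.6] q [0.05 0.5  0.02 1.08 0.   0.4 ] gw -0.00
```

View pics/o8.png

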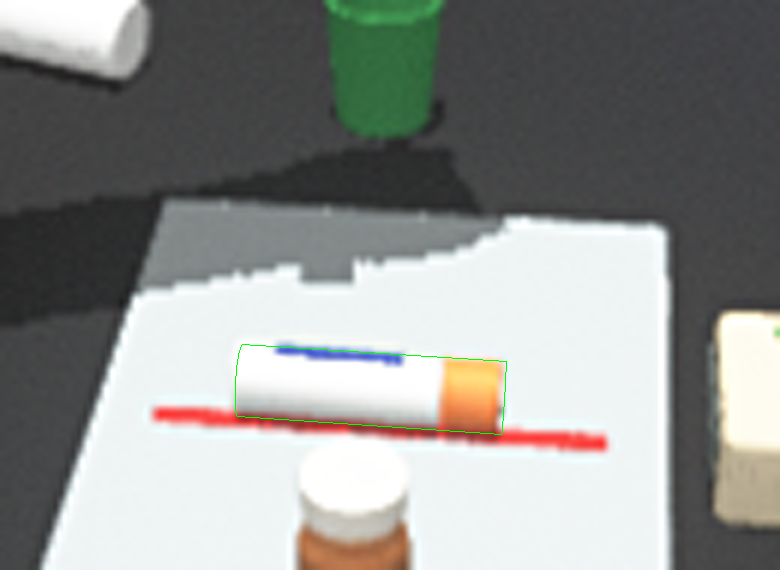

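View pics/t8.png

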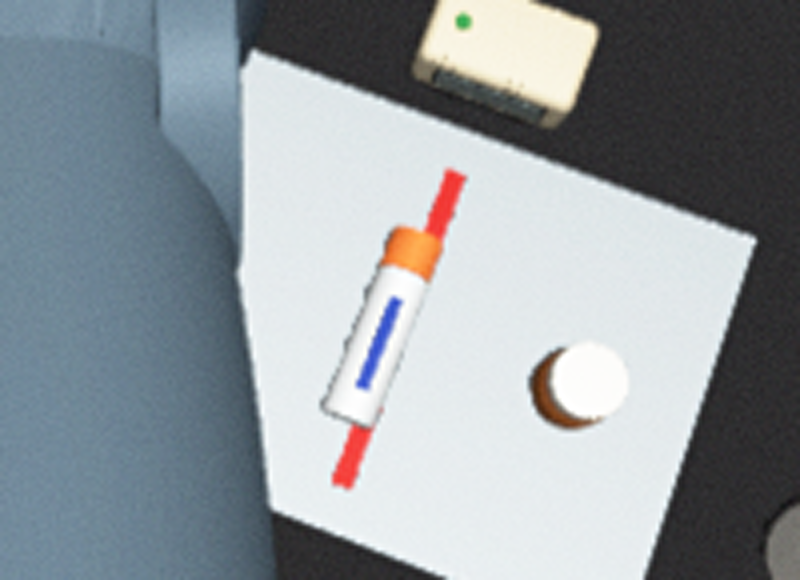

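```bash
python3 -c "
from h import *
np.set_printoptions(precision=1,suppress=True)
f=lambda L:[((x+.5)/4-.5+210,(y+.5)/4-.5+140) for x,y in L]
tb=toworld('top',f([(420,234),(347,415)]),19)
bar=toworld('top',f([(397,299),(363,388)]),34)
red=toworld('top',f([(456,172),(343,488)]),4)
for q in tb,bar,red:
  d=q[0]-q[1];print([((p[:2]-C)@AX,(p[:2]-C)@N) for p in q],np.hypot(*d[:2]),np.degrees(np.arctan2(d[1],d[0])-yaw))
overlay('t8.png','ot8.png',[(-5,8,-.5),(-5,6,-1)],crop=(210,140,410,285),s=4,cam='top')
overlay('s8.png','o8b.png',[(-5.5,7,-.5)])
"
```

```text
[(np.float64(50.170928225306604), np.float64(8.599357586128495)), (np.float64(-58.659166697043645), np.float64(12.347541325386095))] 108.89462081366095 -1.97252660890081
[(np.float64(8.247628976221796), np.float64(9.256937210115812)), (np.float64(-43.85201510691658), np.float64(10.130526321295132))] 52.1069675909553 -0.9606261213479554
[(np.float64(94.88657618314159), np.float64(0.4920812787082221)), (np.float64(-95.09037076200529), np.float64(-0.046588984362518314))] 189.9777106300933 0.16245892150512178
```

View pics/ot8.png

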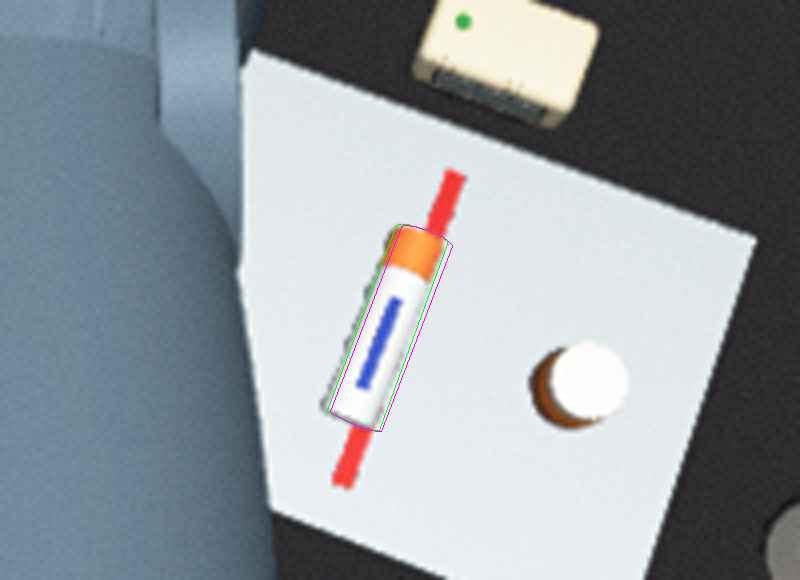

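The two views agree: the tube is at mat y≈8–10, x≈-5, yaw about -1.5°, with the bar up again after one full turn. A last short stroke of about 18 mm of finger travel remains.

>>> play_rows:
  deltas:
    - [255,-0.4,0.1,0,0]
    - [255,-0.6,0.2,0,0]
    - [255,-0.6,0.2,0.1,0]
    - [255,-0.6,0.2,0.3,0]
    - [255,-0.5,0.13,0.5,0]
    - [255,-0.18,0,0.5,0]
    - [255,0,0,0.3,0]
    - [255,0,0,0.1,0]

```text
t: 18.6
ee_pos: [596.1, -60.3, 41.5]
tool_rot: [-2.584, -1.785, 0.002]
contact_force: [0.5, 0.4, -0.7]
grip_width: 0.005
```

```bash
python3 -c "
from h import *
go([*(C+N*13.7-AX*7),33.2])"
```

```text
t 18.60 tcp [596.1 -60.3  41.5] mat(x,y) [-7.7  9.3] toolx yaw 69.29 tilt [-0.002  0.    -1.   ] F [ 0.5  0.4 -0.7] q [-0.21  0.55 -0.17  0.86 -0.    0.15] gw 0.00
tool shift units [0.087 0.015 0.166]
```

>>> play_rows:
  deltas:
    - [255,0.08,0,0,0]
    - [255,0,0,0,0]
    - [255,0,0,0.06,0]
    - [255,0,0,0.05,0]
    - [255,0,0,0.03,0]
    - [255,0,0,0.02,0]
    - [255,0,0,0,0]
    - [255,0,0,0,0]

```text
t: 19.6
ee_pos: [598.5, -56.0, 34.3]
tool_rot: [2.583, 1.787, 0.0]
contact_force: [0.2, -0.3, 1.1]
grip_width: -0.001
```

```bash
python3 -c "
from h import *
st()"
```

```text
t 19.60 tcp [598.5 -56.   34.3] mat(x,y) [-7.  14.3] toolx yaw 69.36 tilt [ 0. -0. -1.] F [ 0.2 -0.3  1.1] q [-0.2   0.55 -0.17  0.85 -0.    0.16] gw -0.00
```

Just touching. I'll press 1 mm more, roll 18 mm, dwell, and lift straight up.

>>> play_rows:
  deltas:
    - [255,0,0,0.02,0]
    - [255,-0.03,0,0.01,0]
    - [255,-0.07,0,0,0]
    - [255,-0.07,0,0,0]
    - [255,-0.07,0,0,0]
    - [255,-0.07,0,0,0]
    - [255,-0.05,0,0,0]
    - [255,0,0,0,0]

```text
t: 20.6
ee_pos: [591.9, -72.7, 33.9]
tool_rot: [-2.583, -1.787, -0.0]
contact_force: [-3.1, 1.1, 7.9]
grip_width: -0.001
```

>>> play_rows:
  deltas:
    - [255,0,0,0,0]
    - [255,0,0,-0.05,0]
    - [255,0,0,-0.2,0]
    - [255,0,0,-0.5,0]
    - [255,0.3,0,-0.6,0]
    - [255,0.7,-0.3,-0.5,0]
    - [255,0.9,-0.3,0,0]
    - [255,0.9,-0.3,0,0]

```text
t: 21.6
ee_pos: [600.1, 75.3, 126.5]
tool_rot: [2.583, 1.786, 0.003]
contact_force: [0.6, 0.3, -0.2]
grip_width: -0.002
```

```bash
python3 -c "
from h import *
st();snap('side','s9.png',(180,150,310,245),6)
overlay('s9.png','o9.png',[(-5,0,-1)])
snap('top','t9.png',(210,140,410,285),4)"
```

```text
t 21.60 tcp [600.1  75.3 126.5] mat(x,y) [-51.9 137.6] toolx yaw 69.32 tilt [ 0.002 -0.    -1.   ] F [ 0.6  0.3 -0.2] q [ 0.02  0.48 -0.03  1.05 -0.    0.38] gw -0.00
```

View pics/o9.png

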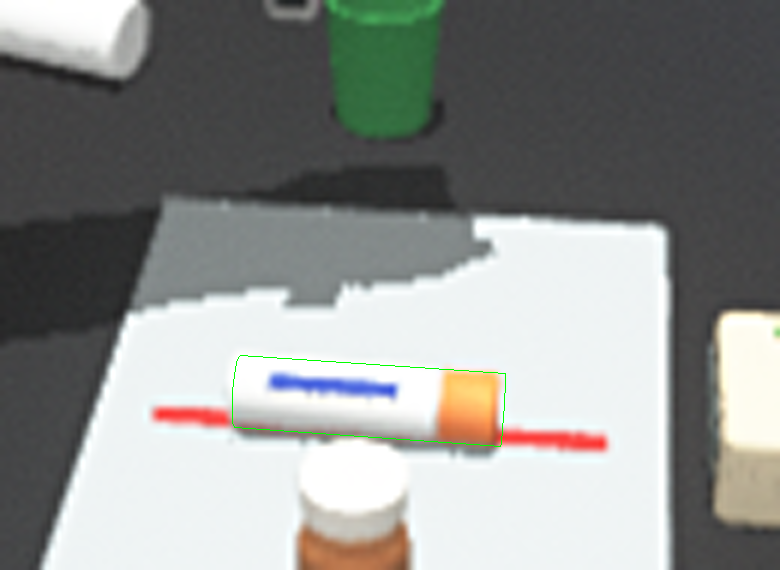

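View pics/t9.png

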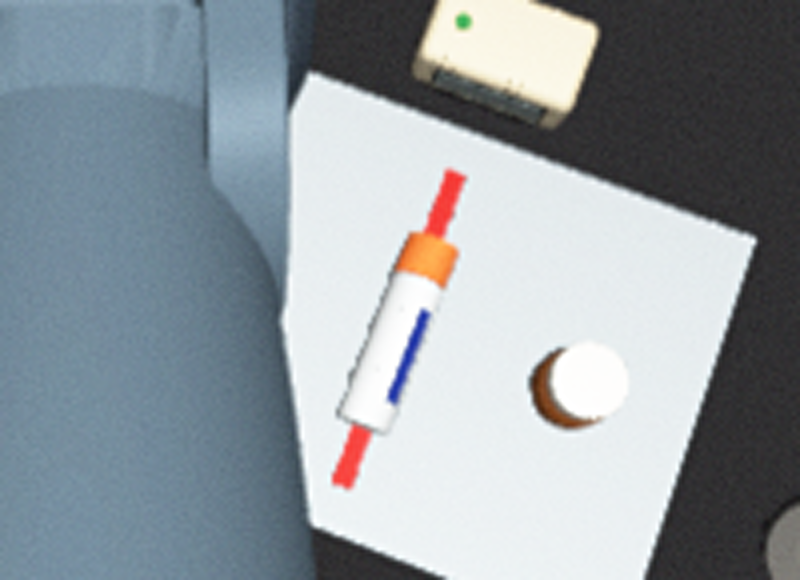

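```bash
python3 -c "
from h import *
np.set_printoptions(precision=1,suppress=True)
f=lambda L:[((x+.5)/4-.5+210,(y+.5)/4-.5+140) for x,y in L]
tb=toworld('top',f([(435,240),(363,422)]),19)
print([((p[:2]-C)@AX,(p[:2]-C)@N) for p in tb],np.degrees(np.arctan2(*(tb[0]-tb[1])[1::-1])-yaw))
overlay('t9.png','ot9.png',[(-5,2,-1)],crop=(210,140,410,285),s=4,cam='top')
im=cv2.imread('pics/ot9.png')[180:480,280:520];cv2.imwrite('pics/ot9c.png',cv2.resize(im,None,fx=2,fy=2))
"
```

```text
[(np.float64(49.95408337839564), np.float64(-0.2915743517848001)), (np.float64(-59.11726325373683), np.float64(2.9458718997044326))] -1.7001491895613994
```

View pics/ot9c.png

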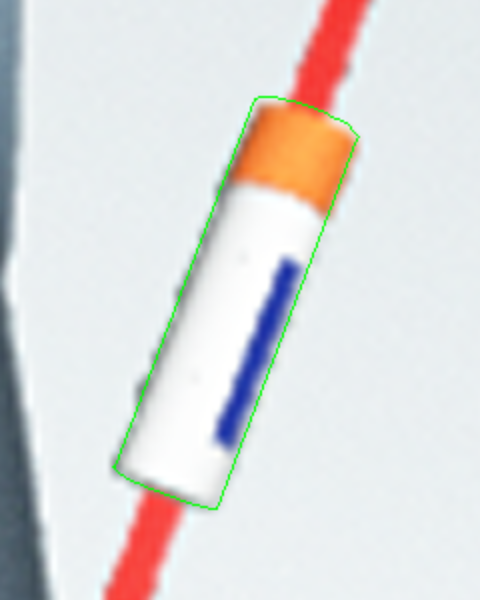

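Both views put the tube within about 2 mm of the line at roughly -1 to -1.7°. The jar is at the same pixel (589,380) as at the start, and the arm is clear. Handing in.

```bash
python3 -c "
from h import *
st();print(manip.finish_job())"
```

```text
t 21.70 tcp [599.5  78.5 126. ] mat(x,y) [-53.6 140.4] toolx yaw 69.68 tilt [ 0.001  0.002 -1.   ] F [ 0.7 -1.3  0.9] q [ 0.02  0.48 -0.03  1.05  0.    0.38] gw 0.00
the job is handed in; nothing more can be done
None
```

The middle-sized tube now rests by itself along the red scan line. I rolled it about 102 mm across the mat in six short strokes, pressing its top with the shut fingertips. The highest press I read at the end of a move was about 15 N. I never gripped or picked it up, and I handed in at 21.7 s.

**Rolling:** in the pictures the blue bar went from the top, round the front and underneath, then back up and slightly past the top. That is a bit over one full turn, which is about what rolling over that distance should give.

**Final position:** the top view puts the tube's middle about 1.5 mm from the line, and the side view about 0 mm. The two agree within the 2 mm calibration. The tube lies 1 to 1.7° off parallel. Its middle is about 5 mm from the stripe's middle, measured along the stripe.

**Bystanders:** the jar is at the same pixel as at the start. The beaker and bottle were only glimpsed at the edges of the later crops. I did not re-measure them, but I planned every move to stay clear of them. At hand-in the arm was clear and touching nothing.

**What went wrong on the way:**
- The automatic red-line detection picked up other things, so I used points read by hand. Those matched the given stripe and tube lengths to within 0.2 mm.
- On the first stroke the finger slipped off the tube's top right at the end, with no harm done. I shortened the strokes after that.

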